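# Square up the crooked tub and finish the stack of food tubs

## Task

The yellow-lidded tub has been left crooked on the blue-lidded one: push it along the lid, without lifting it, until all four of its feet drop into the recesses of the blue lid. Then take the red-lidded tub, the one with the handle, and set it gently on top, its feet in the recesses of the yellow lid, and let go. Leave the blue tub standing where it is and do not disturb the other things on the counter.

Things in the scene. Friction and masses are not known exactly. Their poses are not given: they have to be found in the camera images.
- tub_low: cream clip-lock food tub with blue lid, about 0.9 kg, 160 (x) x 110 (y) mm, straight sides, flush lid, 75 mm from the tips of its feet to the lid's top. Stands on the counter turned any way, left or right. Origin: centre of the footprint at the feet's tips; z up. Four feet at x = +-60, y = +-35 mm.
- tub_mid: the like tub with yellow lid, 65 mm tall, about 0.45 kg, same footprint, feet, origin and axes; too wide to grasp. Feet ride on the blue lid: origin 75 mm above the blue tub's (70 once seated), 13 to 20 mm off along the blue tub's +x, up to 14 mm off along its y, up to 0.18 rad askew. Slides under a few newtons; two fingers spread along a side straighten it as they push.
- tub_handle: the like tub with red lid, 65 mm tall to its flat lid, about 0.35 kg, same footprint, feet, origin and axes, with an arch handle on the lid: a bar along the tub's x, 80 mm long, 14 mm wide and high, top 36 mm above the lid, on two posts. Stands on the counter on the side where the stack is not. May be stacked either way round.
- handle_bar (a point): the middle of the handle's bar on the red-lidded tub, 94 mm above the tub's origin; the axes are the tub's (the bar runs along x, so it is gripped across y, 14 mm; 22 mm free under the bar).
- seat_low (a point): where the yellow tub's origin sits in register on the blue lid, 70 mm above the blue tub's origin, same axes. The lid has four recesses at x = +-60, y = +-35 mm, 24 x 24 mm, 5 mm deep, 8 mm from the edges. Feet: 7 mm tall, 14 mm across at the tip, widening within 3 mm to 20 mm: 2 mm play each way; a foot up to about 4 mm off slides in.
- seat_mid (a point): where the red-lidded tub's origin sits in register on the yellow lid, 60 mm above the yellow tub's origin, same axes; recesses as in the blue lid.
- grater: bystander: steel box grater, 82 mm square at the foot, 232 mm tall with its black handle, origin under its centre; it stands, with the cups and the salt pot, in a row between the stack and the red-lidded tub.
- cups: bystander: nested stack of coloured plastic cups, 82 mm across, 163 mm tall, origin under its centre.
- salt_pot: bystander: glass salt pot with a steel screw lid, 72 mm across, 95 mm tall, origin under its centre.
- oil: bystander: amber oil bottle, 68 mm across, 240 mm tall, origin under its centre; far side of the counter.
- mug: bystander: blue mug, 82 mm across, 90 mm tall, handle to its +y (within 75 mm of the centre), origin under its centre; outside the stack or the red-lidded tub.
- bowl: bystander: white bowl, 130 mm across, 55 mm tall, origin under its centre; on the side where the mug is not.
- spoon: bystander: wooden spoon, 250 mm long, lying across the far side of the counter.

How it is judged:
By the outcome, as a careful person would: the job done as asked, in the order asked, and still so for the second after the job is handed in, with the robot touching nothing.
It also fails if it takes over 72 s, if anything falls off the work surface, if the arm or the gripper's body presses on something with over 40 N, if the wrist force passes 120 N, or if a joint passes its speed limit or range.

## Robot

A 6-joint arm with a two-finger parallel gripper is mounted at the origin on the work surface. World frame = base frame: x ahead of the robot, y to its left, z up, the work surface at z = 0. Lengths are in mm, angles in degrees, forces in N, time in s.
With the tool pointing down it reaches from about 300 to 750 mm from the base axis. Payload 8.5 kg.
Tool frame: the origin (TCP) lies midway between the tips of the shut fingers; the grasp point (between the pads) lies 19 mm behind it (robot.grip_depth is the distance from the TCP to the grasp point, in mm); z points along the fingers, x is the direction in which the jaws open and shut, and the axes are right-handed (so a half turn about z gives the same grasp; the last joint's range is limited). The gripper opens to 88 mm and grips with 3 to 60 N. Pads are 18 mm wide; open, the fingers measure 123 mm over their backs; the gripper's body (75 mm by 187 mm) begins 45 mm behind the grasp point.
Start: joints at [60.946, 21.807, 74.336, -0, 83.858, -12.336], TCP at [158.213, 526.734, 213.648] pointing down, gripper open.
Joint ranges: [-178.18, 178.18], [-50.72, 133.34], [12.68, 142.11], [-81.47, 261.47], [9.98, 163.14], [-165.26, 165.26]. Speed limits (degrees/s): [136.94, 136.94, 180, 180, 180, 180].

## Interface

Orientations are given as [roll, pitch, yaw] about the fixed x, y, z axes, in that order (R = Rz(yaw) Ry(pitch) Rx(roll)).
In Python, from rig import robot gives the robot as it stands.
- The arm moves only by the tool jog_arm, never from a script. Its arguments are lists of equal length, an entry for each row: "rot": the turn, a rotation vector about the tool's x, y, z normalised to -1 to 1, where 1 is 30 degrees, a list of three; "dp": the shift along the tool's x, y, z normalised to -1 to 1, where 1 is 0.6 m, a list of three; "claw": the finger opening in mm, from 0 to 88.1. A call has 1 to 20 rows; each row is the pose to reach, as a shift and turn from the pose commanded when the call began, along the tool's axes at that moment; what a row does not reach only later rows make up. A row lasts 1/8 s, in which the tool goes at most 62.5 mm and 10.7 degrees, less where a joint would pass 70% of its speed; a pose out of reach is approached as far as the arm can. A call with a number of a shift or a turn outside -1 to 1 is refused whole. A call with a gripper value outside its range is refused whole. The fingers move at their own pace and stop on an object; "force" is the grip in N (left out, the last holds). Time passes only in rows, so rows that repeat a pose let the fingers close. It gives the time, the measured TCP pose, the force and the opening at its end, in the units of the state.
- robot.observe(): the state, without advancing time (a new reading comes with each control period).
- robot.get_image(name): name is "scene" or "top" or "wrist"; returns a dict with "color" (420x560x3 uint8, blue, green, red), "camera_matrix" (3x3 intrinsics, pixels), "R" (3x3) and "t" (3): a world point X has camera coordinates R X + t; the wrist camera has in their place "hand_eye" (4x4, takes a point from camera to tool coordinates, whose origin is the TCP and whose axes are the tool frame's). Camera axes: x right, y down, z forward; pixel columns grow to the right and rows downward; lengths in mm; the calibration is good to about 2 mm. A picture is of the moment at which its call begins: read the wrist's pose just before it. There is no depth.
- robot.job_done(): hands the job in, once; it reports no verdict.
The state is a dict: "clock": time; "joint_pos": joint angles; "qd": joint speeds; "joint_efforts": joint torques, N m; "tcp_pos": TCP position; "tool_rot": TCP orientation; "wrist_force": force on the tool from outside, world axes, zero at the start; "ft_torque": the same for the moment, N m; "width": finger opening in mm.
Only numpy, scipy, OpenCV 4.12 (cv2) and the standard library are available. Lean on these libraries where they do the work, as an engineer would, in place of code of your own. Each camera call takes 0.05 s, during which the arm holds its last target.

## Working session

There is one attempt and no reset: what is moved stays moved. The work goes in short steps, Python scripts to look and compute and a tool call to move; the robot and the scene stay as the last step left them, time stands still between calls to the robot, and variables do not carry over. Pictures are saved under pics/ and viewed, and the job is handed in when it is done.

Besides the shell and the picture viewer there is one more tool, called after ">>>" as a command line: name --argument value ..., lists and objects as JSON in quotes. jog_arm: Moves the arm, as the interface text tells. Its arguments: {"type":"object","properties":{"rot":{"type":"array"},"dp":{"type":"array"},"claw":{"type":"array"},"force":{"type":"number"}},"required":["rot","dp","claw"]}

```bash
ls; mkdir -p pics
python3 - <<'E'
from rig import robot
import cv2
s=robot.observe();print(s)
for n in("scene","top","wrist"):
    d=robot.get_image(n);cv2.imwrite(f"pics/{n}0.png",d["color"])
    print(n,{k:v for k,v in d.items() if k!="color"})
E
```

```text
pics
{'clock': 0.0, 'joint_pos': array([ 6.09461184e+01,  2.18410561e+01,  7.43838139e+01, -4.46247085e-04,
        8.38569004e+01, -1.23349522e+01]), 'qd': array([-0.04344691,  0.00147082,  0.00972308,  0.0329924 , -0.1199039 ,
        0.12162503]), 'joint_efforts': array([-1.45764461e-03, -4.37917721e+01, -2.24557614e+01,  7.12553342e-02,
        3.52117571e-02, -1.35431542e-04]), 'tcp_pos': array([158.06691836, 526.47731605, 213.04270228]), 'tool_rot': array([-1.79982965e+02,  7.99774944e-02,  7.32811305e+01]), 'wrist_force': array([-0.16619715, -0.14069214, -0.42602678]), 'ft_torque': array([-0.01053719, -0.03976767,  0.03179917]), 'width': 88.17143302476914}
scene {'camera_matrix': array([[386.72050794,   0.        , 277.59537145],
       [  0.        , 386.72050794, 209.23973233],
       [  0.        ,   0.        ,   1.        ]]), 'R': array([[ 0.26080008,  0.96527744, -0.01492604],
       [ 0.75648621, -0.21394507, -0.61802599],
       [-0.5997599 ,  0.14988988, -0.78601596]]), 't': array([-165.06493792, -372.36799145, 1527.65457302])}
top {'camera_matrix': array([[420.93801
[... 180 characters left out ...]
00889268],
       [-0.99264673, -0.02364513, -0.11871557],
       [ 0.11889042, -0.00612656, -0.99288848]]), 't': array([ -10.76086857,  562.76814547, 1560.96380496])}
wrist {'camera_matrix': array([[371.09028738,   0.        , 282.82655317],
       [  0.        , 371.09028738, 207.69895362],
       [  0.        ,   0.        ,   1.        ]]), 'hand_eye': array([[ 9.99999757e-01, -3.17704497e-04, -6.20183958e-04,
        -1.62190492e+00],
       [ 4.65721257e-04,  9.66757372e-01,  2.55695068e-01,
        -6.59957917e+01],
       [ 5.18331940e-04, -2.55695295e-01,  9.66757285e-01,
        -1.71540748e+02],
       [ 0.00000000e+00,  0.00000000e+00,  0.00000000e+00,
         1.00000000e+00]])}
```

View pics/scene0.png

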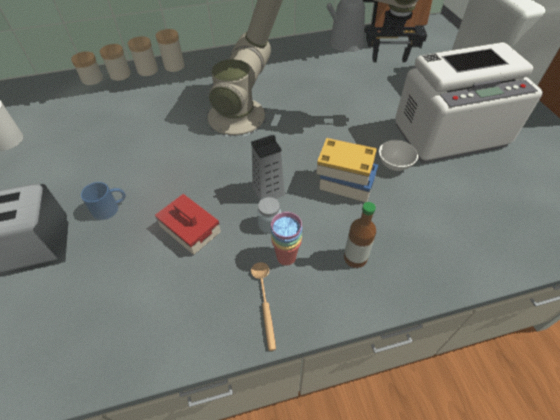

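View pics/top0.png

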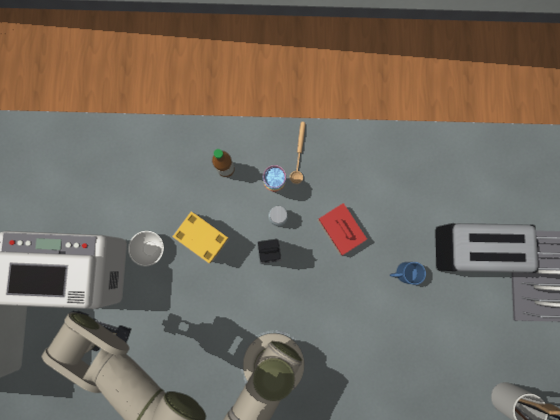

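View pics/wrist0.png

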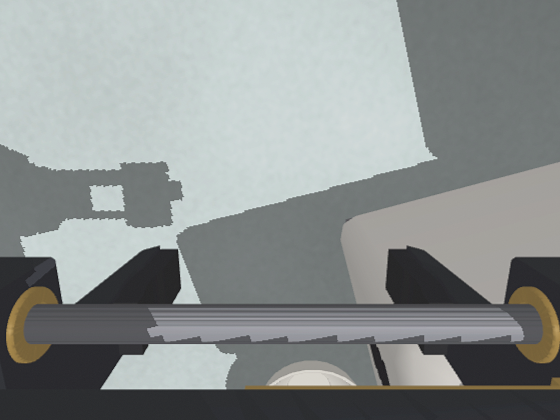

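```bash
cat > h.py <<'E'
from rig import robot
import numpy as np, cv2
from scipy.spatial.transform import Rotation as Ro
def shot(n,save=None):
    s=robot.observe(); d=robot.get_image(n); K=d["camera_matrix"]
    if n=="wrist":
        T=np.eye(4);T[:3,:3]=Ro.from_euler('xyz',s['tool_rot'],degrees=True).as_matrix();T[:3,3]=s['tcp_pos']
        C=T@d["hand_eye"]; R=C[:3,:3].T; t=-R@C[:3,3]
    else: R,t=d["R"],d["t"]
    if save: cv2.imwrite("pics/"+save,d["color"])
    return d["color"],K,R,t,s
def cast(uv,z,K,R,t):
    uv=np.atleast_2d(uv).astype(float)
    r=np.c_[uv,np.ones(len(uv))]@np.linalg.inv(K).T@R
    c=-R.T@t
    return c+r*((z-c[2])/r[:,2])[:,None]
def proj(X,K,R,t):
    p=np.atleast_2d(X)@R.T+t; p=p@K.T; return p[:,:2]/p[:,2:]
def mask(im,hl,hh,smin=90,vmin=60):
    h=cv2.cvtColor(im,cv2.COLOR_BGR2HSV); m=cv2.inRange(h,(hl,smin,vmin),(hh,255,255)); return m
def big(m,i=0):
    c,_=cv2.findContours(m,cv2.RETR_EXTERNAL,cv2.CHAIN_APPROX_NONE); return sorted(c,key=cv2.contourArea)[-1-i][:,0,:]
def rect(c,z,K,R,t):
    X=cast(c,z,K,R,t)[:,:2].astype(np.float32); return cv2.minAreaRect(X)
E
python3 - <<'E'
from h import *
for n in("top","scene"):
    im,K,R,t,s=shot(n)
    m=mask(im,20,32,120,120); m[:130 if n=="top" else 0]=0
    c=big(m);print(n,"yellow",cv2.contourArea(c),rect(c,140,K,R,t))
    m=mask(im,0,6,120,80)|mask(im,174,180,120,80); 
    c=big(m);print(n,"red",cv2.contourArea(c),c.mean(0),rect(c,65,K,R,t))
im,K,R,t,s=shot("top")
for nm,uv,z in(("grater",(269,250),232),("cups",(275,177),163),("salt",(278,215),95),("oil",(218,153),240),("mug",(413,273),90),("bowl",(146,248),55),("cabL",(128,240),200)):
    print(nm,cast(uv,z,K,R,t)[0].round())
E
```

```text
top yellow 1386.0 ((455.79681396484375, 267.66619873046875), (160.78500366210938, 110.68286895751953), 55.72773742675781)
top red 1237.0 [342.31666667 229.00833333] ((502.1061706542969, -243.97097778320312), (159.8135223388672, 111.8932113647461), 33.459571838378906)
scene yellow 1304.5 ((462.8969421386719, 267.7682800292969), (159.84228515625, 116.40554809570312), 56.17206954956055)
scene red 1649.0 [187.765625  219.8671875] ((516.6011352539062, -240.0465087890625), (173.6212921142578, 110.31476593017578), 33.37196731567383)
grater [412.  24. 232.]
cups [670.  10. 163.]
salt [544.  -4.  95.]
oil [732. 203. 240.]
mug [ 346. -495.   90.]
bowl [414. 479.  55.]
cabL [436. 498. 200.]
```

>>> jog_arm --rot '[[0,0,0],[0,0,0],[0,0,0.5],[0,0,1],[0,0,1],[0,0,1],[0,0,1],[0,0,1]]' --dp '[[-0.1,0.06,-0.05],[-0.2,0.12,-0.05],[-0.3,0.18,-0.05],[-0.37,0.22,-0.05],[-0.37,0.22,-0.05],[-0.37,0.22,-0.05],[-0.37,0.22,-0.05],[-0.37,0.22,-0.05]]' --claw '[88,88,88,88,88,88,88,88]'

```text
clock: 1.3
tcp_pos: [220.6, 276.8, 243.5]
tool_rot: [-180.0, 0.0, 43.5]
wrist_force: [-0.1, 0.0, 1.0]
width: 88.1
```

```bash
cat >> h.py <<'E'
def jog(p,yaw,s=None):
    """normalised dp, rot (vertical tool, pointing down) to world target"""
    s=s or robot.observe()
    R0=Ro.from_euler('xyz',s['tool_rot'],degrees=True); R1=Ro.from_euler('xyz',[180,0,yaw],degrees=True)
    dp=R0.inv().apply(np.array(p)-s['tcp_pos'])/600; rv=(R0.inv()*R1).as_rotvec(degrees=True)/30
    print('t',round(s['clock'],2),'tcp',s['tcp_pos'].round(1),s['tool_rot'].round(2),'F',s['wrist_force'].round(1),'w',round(s['width'],1))
    print('dp',dp.round(4),'rot',rv.round(4))
E
python3 -c "
from h import *
jog([431,231,240],-34)
im=cv2.imread('pics/scene0.png')[120:220,290:420];cv2.imwrite('pics/sc.png',cv2.resize(im,None,fx=6,fy=6,interpolation=cv2.INTER_CUBIC))"
```

```text
t 1.3 tcp [220.6 276.8 243.5] [-1.7999e+02  2.0000e-02  4.3460e+01] F [-0.1  0.   1. ] w 88.1
dp [0.2021 0.2966 0.0057] rot [3.0000e-04 9.0000e-04 2.5819e+00]
```

View pics/sc.png

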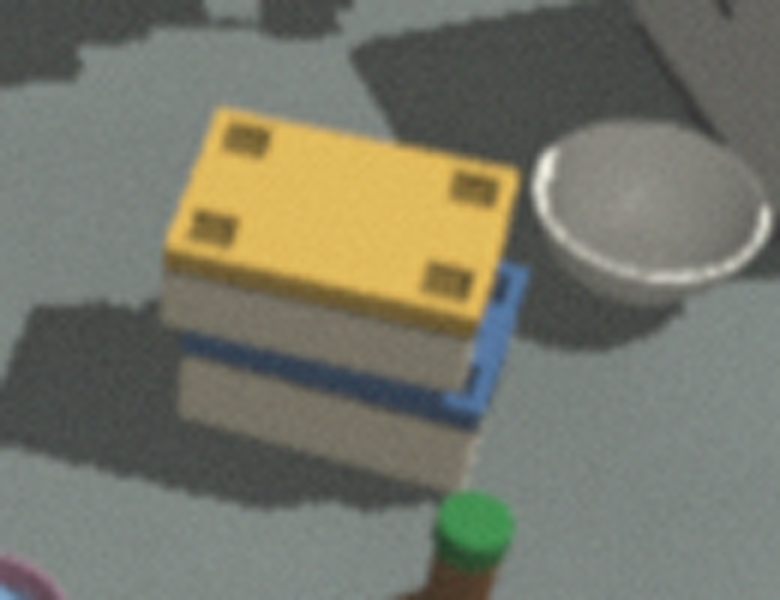

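The scene crop shows the blue lid sticking out at the stack's +y end (crop 500,330), so the yellow tub has to go that way. I'll go and view it with the wrist camera.

>>> jog_arm --rot '[[0,0,0.35],[0,0,0.7],[0,0,1],[0,0,1]]' --dp '[[0.05,0.07,0],[0.08,0.12,0],[0.1,0.15,0],[0.1,0.15,0]]' --claw '[88,88,88,88]'

```text
clock: 1.8
tcp_pos: [326.8, 252.0, 243.2]
tool_rot: [180.0, 0.1, 13.4]
wrist_force: [-0.7, 0.0, -0.7]
width: 88.4
```

```bash
python3 -c "
from h import *
jog([431,231,240],-34)"
```

```text
t 1.8 tcp [326.8 252.  243.2] [1.7999e+02 6.0000e-02 1.3360e+01] F [-0.7  0.  -0.7] w 88.4
dp [0.1608 0.0742 0.0051] rot [1.1000e-03 1.7000e-03 1.5788e+00]
```

>>> jog_arm --rot '[[0,0,0.35],[0,0,0.7],[0,0,1],[0,0,1]]' --dp '[[0.08,0.04,0],[0.16,0.074,0],[0.16,0.074,0],[0.16,0.074,0]]' --claw '[88,88,88,88]'

```text
clock: 2.3
tcp_pos: [429.0, 231.3, 243.4]
tool_rot: [180.0, 0.1, -16.4]
wrist_force: [0.6, -0.3, 1.5]
width: 88.0
```

>>> jog_arm --rot '[[0,0,0.35],[0,0,0.58],[0,0,0.58],[0,0,0.58]]' --dp '[[0,0,0],[0,0,0],[0,0,0],[0,0,0]]' --claw '[88,88,88,88]'

```text
clock: 2.8
tcp_pos: [429.2, 231.0, 243.8]
tool_rot: [-180.0, -0.0, -33.8]
wrist_force: [0.4, -0.2, 0.5]
width: 87.7
```

```bash
python3 -c "
from h import *
shot('wrist','w1.png')
jog([431,231,240],-34)"
```

```text
t 2.85 tcp [429.4 230.9 243.8] [-179.99   -0.    -33.87] F [-0.   1.4 -0.5] w 87.7
dp [ 0.0021 -0.0016  0.0063] rot [-0.0003 -0.0001  0.0043]
```

View pics/w1.png

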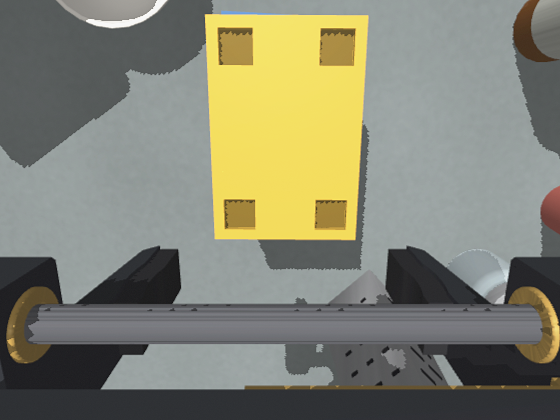

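>>> jog_arm --rot '[[-0.25,0,0],[-0.5,0,0],[-0.5,0,0],[-0.5,0,0],[-0.5,0,0]]' --dp '[[0,-0.06,-0.06],[0,-0.12,-0.1],[0,-0.12,-0.1],[0,-0.12,-0.1],[0,-0.12,-0.1]]' --claw '[88,88,88,88,88]'

```text
clock: 3.48
tcp_pos: [469.4, 289.3, 303.9]
tool_rot: [165.0, 0.0, -34.1]
wrist_force: [-0.4, -0.3, 1.1]
width: 87.9
```

```bash
python3 -c "
from h import *
shot('wrist','w2.png')
jog([431,231,240],-34)"
```

```text
t 3.52 tcp [469.5 289.3 304.1] [165.02   0.   -34.14] F [0.4 0.  0.5] w 88.1
dp [0.0014 0.0849 0.1333] rot [ 0.4993  0.0007 -0.0045]
```

View pics/w2.png

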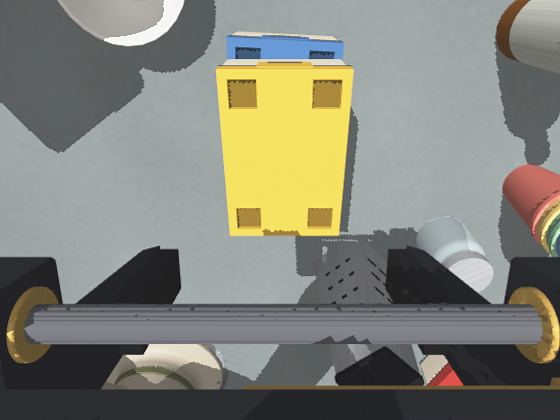

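```bash
python3 -c "
from h import *
im=cv2.imread('pics/w2.png')[25:110,205:365];cv2.imwrite('pics/w2c.png',cv2.resize(im,None,fx=5,fy=5,interpolation=cv2.INTER_NEAREST))"
```

```text
(no output)
```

View pics/w2c.png

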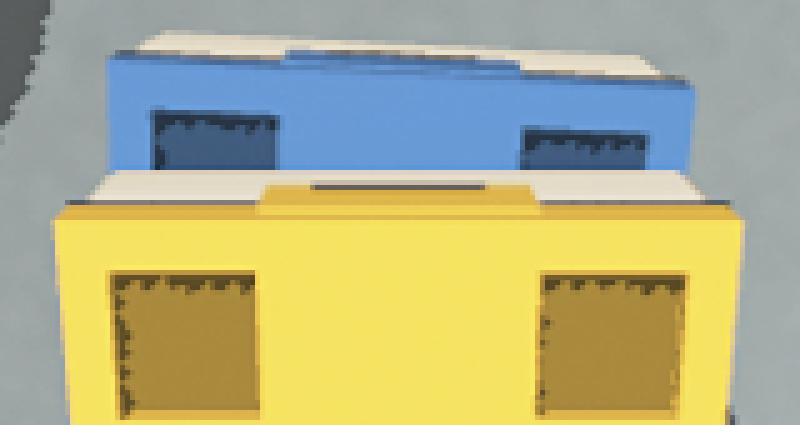

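```bash
cat >> h.py <<'E'
def fit(L,W):
    """rigid 2D fit: world = c + Rot(a) L ; returns c,a(deg),residuals"""
    L=np.array(L,float);W=np.array(W)[:,:2]; l=L-L.mean(0); w=W-W.mean(0)
    a=np.arctan2((l[:,0]*w[:,1]-l[:,1]*w[:,0]).sum(),(l*w).sum()); M=np.array([[np.cos(a),-np.sin(a)],[np.sin(a),np.cos(a)]])
    c=W.mean(0)-M@L.mean(0); return c,np.degrees(a),(W-(L@M.T+c)).round(1)
E
python3 - <<'E'
from h import *
im,K,R,t,s=shot('wrist')
f=lambda P,o=(205,25),k=5:np.array(P)/k-.5+np.array(o)
B=f([(108,56),(692,85),(151,112),(279,117),(524,130),(649,134)])
LB=[(-80,-55),(-80,55),(-72,-47),(-72,-23),(-72,23),(-72,47)]
cb,ab,r=fit(LB,cast(B,75,K,R,t)); print('blue',cb,ab,r.tolist())
# yellow
m=mask(im,20,32,140,180); c=big(m)
h=cv2.cvtColor(im,cv2.COLOR_BGR2HSV)
print('rect',rect(c,140,K,R,t))
Y=f([(54,220),(743,220),(110,273),(257,273),(541,275),(688,275)])
LY=LB
Yw=cast(Y,140,K,R,t); 
low=np.array([[231,236],[343.5,235.5]]) # near corners rough
cy,ay,r=fit(LB+[(80,-55),(80,55)],np.r_[Yw,cast(low,140,K,R,t)]); print('yel',cy,ay,r.tolist())
a=np.radians(ab);M=np.array([[np.cos(a),-np.sin(a)],[np.sin(a),np.cos(a)]])
print('rel in blue',M.T@(cy-cb),ay-ab)
# from w1-like check
E
```

```text
blue [462.45762419 281.71943359] -126.65951024656424 [[0.7, 0.5], [-0.3, 1.0], [-0.2, -0.4], [-0.1, -0.3], [-0.0, -0.6], [-0.1, -0.2]]
rect ((457.3156433105469, 269.24609375), (164.45016479492188, 109.75386047363281), 55.83760070800781)
yel [457.00051734 266.58666334] -123.33769239274008 [[0.4, 1.3], [-0.3, -0.2], [0.4, 0.9], [0.1, 0.7], [-0.4, -0.1], [-0.7, -0.3], [-1.3, 0.5], [1.7, -2.7]]
rel in blue [15.39768608  4.65746862] 3.3218178538241574
```

```bash
python3 -c "
from h import *
jog([533,219,240],-34)"
```

```text
t 3.58 tcp [469.6 289.4 304.1] [165.03  -0.   -34.14] F [-0.8  1.1 -0.2] w 87.8
dp [0.1533 0.0089 0.113 ] rot [ 0.4991  0.0005 -0.0048]
```

>>> jog_arm --rot '[[0.25,0,0],[0.5,0,0],[0.5,0,0],[0.5,0,0]]' --dp '[[0.07,0,0.05],[0.15,0.009,0.11],[0.15,0.009,0.11],[0.15,0.009,0.11]]' --claw '[88,88,88,88]'

```text
clock: 4.08
tcp_pos: [531.9, 221.2, 242.3]
tool_rot: [-180.0, -0.0, -34.2]
wrist_force: [-0.2, 0.7, -0.4]
width: 88.2
```

>>> jog_arm --rot '[[0,0,-0.35],[0,0,-0.7],[0,0,-1],[0,0,-1]]' --dp '[[0,0,0],[0,0,0],[0,0,0],[0,0,0]]' --claw '[88,88,88,88]'

```text
clock: 4.58
tcp_pos: [531.9, 222.7, 242.2]
tool_rot: [-180.0, -0.1, -4.1]
wrist_force: [1.5, -0.2, 0.0]
width: 87.7
```

>>> jog_arm --rot '[[0,0,-0.35],[0,0,-0.7],[0,0,-1],[0,0,-1]]' --dp '[[0,0,0],[0,0,0],[0,0,0],[0,0,0]]' --claw '[88,88,88,88]'

```text
clock: 5.08
tcp_pos: [532.0, 222.0, 241.8]
tool_rot: [180.0, -0.0, 25.7]
wrist_force: [0.3, 0.1, -0.4]
width: 88.3
```

```bash
python3 -c "
from h import *
jog([533,219,94],53.3)"
```

```text
t 5.08 tcp [532.  222.  241.8] [ 1.7998e+02 -4.0000e-02  2.5710e+01] F [ 0.3  0.1 -0.4] w 88.3
dp [-0.0008  0.0052  0.2463] rot [ 8.000e-04 -1.000e-03 -9.198e-01]
```

>>> jog_arm --rot '[[0,0,-0.35],[0,0,-0.7],[0,0,-0.92],[0,0,-0.92],[0,0,-0.92],[0,0,-0.92],[0,0,-0.92],[0,0,-0.92],[0,0,-0.92]]' --dp '[[0,0.005,0],[0,0.005,0],[0,0.005,0.05],[0,0.005,0.1],[0,0.005,0.15],[0,0.005,0.2],[0,0.005,0.246],[0,0.005,0.246],[0,0.005,0.246]]' --claw '[88,88,88,88,88,88,88,88,88]'

```text
clock: 6.2
tcp_pos: [534.1, 218.9, 95.0]
tool_rot: [179.9, -0.1, 53.4]
wrist_force: [0.3, -0.6, -0.3]
width: 88.3
```

```bash
python3 -c "
from h import *
shot('wrist','w3.png')
jog([533,219,94],53.3)
u=np.array([np.cos(np.radians(-36.7)),np.sin(np.radians(-36.7))]);print('blue y',(robot.observe()['tcp_pos'][:2]-[462.5,281.7])@u)"
```

```text
t 6.25 tcp [534.1 218.9  95.1] [ 1.7991e+02 -1.0000e-01  5.3400e+01] F [ 0.3  0.4 -0.9] w 87.7
dp [-0.001  -0.0016  0.0019] rot [ 0.0031 -0.0033  0.0033]
blue y 94.98161489864552
```

View pics/w3.png

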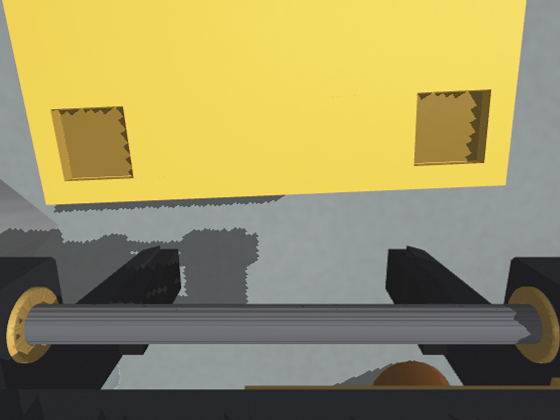

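>>> jog_arm --rot '[[0,0,0],[0,0,0],[0,0,0],[0,0,0],[0,0,0],[0,0,0],[0,0,0],[0,0,0]]' --dp '[[0,-0.008,0],[0,-0.016,0],[0,-0.024,0],[0,-0.03,0],[0,-0.036,0],[0,-0.042,0],[0,-0.042,0],[0,-0.042,0]]' --claw '[88,88,88,88,88,88,88,88]'

```text
clock: 7.25
tcp_pos: [513.2, 233.6, 93.7]
tool_rot: [-180.0, -0.0, 53.5]
wrist_force: [0.1, -0.4, -1.1]
width: 88.1
```

```bash
cat >> h.py <<'E'
CB=np.array([462.5,281.7]);AB=-126.7
def inblue(p):
    a=np.radians(AB);M=np.array([[np.cos(a),-np.sin(a)],[np.sin(a),np.cos(a)]]);return M.T@(np.array(p)[:2]-CB)
E
python3 -c "
from h import *
im,K,R,t,s=shot('wrist','w4.png')
m=mask(im,20,32,140,180);c=big(m)
X=cast(c,140,K,R,t);B=np.array([inblue(x) for x in X])
e=B[(c[:,1]>100)&(c[:,0]>130)&(c[:,0]<420)]
p=np.polyfit(e[:,0],e[:,1],1);print('edge slope deg',np.degrees(np.arctan(p[0])),'y at x=0,15',p[1],np.polyval(p,15))
print(inblue(s['tcp_pos']));jog([533,219,94],53.3)"
```

```text
edge slope deg 6.273346060852289 y at x=0,15 53.408786123257464 55.05773886738122
[ 8.23921278 69.39691981]
t 7.3 tcp [513.2 233.6  93.7] [-179.99   -0.     53.47] F [-0.8  0.8  0.1] w 88.2
dp [ 0.0001  0.041  -0.0006] rot [-0.0004 -0.      0.0057]
```

View pics/w4.png

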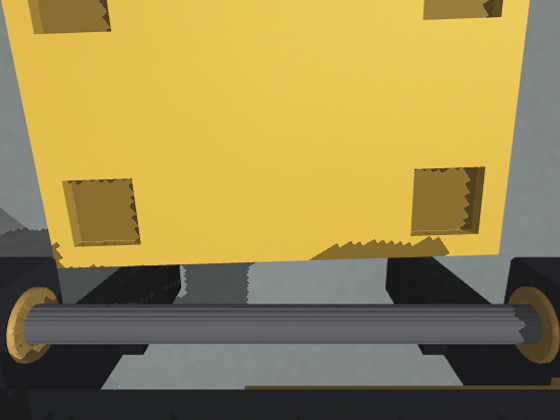

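```bash
cat >> h.py <<'E'
def yc(P,name,z=140):
    im=cv2.imread('pics/'+name);d=robot.get_image.__self__ if 0 else None
    return None
E
python3 -c "
from h import *
im,K,R,t,s=shot('wrist')
for x in cast([(60,267),(499,254),(134,180),(413,168),(141,244),(412,233)],140,K,R,t): print(inblue(x).round(1))"
```

```text
[91.3 59.7]
[-67.9  54.2]
[61.1 27.5]
[-34.   23.1]
[60.9 50.8]
[-35.8  46.3]
```

>>> jog_arm --rot '[[0,0,0],[0,0,0],[0,0,0],[0,0,0]]' --dp '[[0,-0.003,0],[0,-0.006,0],[0,-0.006,0],[0,-0.006,0]]' --claw '[88,88,88,88]'

```text
clock: 7.85
tcp_pos: [510.3, 235.7, 93.7]
tool_rot: [-180.0, 0.0, 53.5]
wrist_force: [0.9, -1.3, -0.6]
width: 88.1
```

```bash
python3 -c "
from h import *
im,K,R,t,s=shot('wrist','w5.png')
print(inblue(s['tcp_pos']));jog([533,219,94],53.3)"
```

```text
[ 8.31222268 65.77914923]
t 7.9 tcp [510.3 235.8  93.7] [-179.99    0.     53.48] F [ 0.6 -1.9 -0.8] w 88.0
dp [ 0.0001  0.0471 -0.0005] rot [-0.0002  0.      0.006 ]
```

View pics/w5.png

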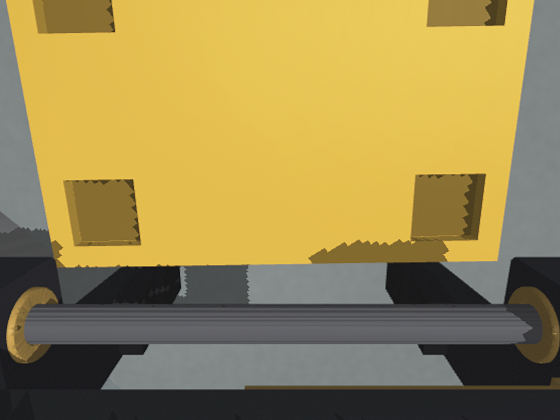

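```bash
python3 -c "
from h import *
im,K,R,t,s=shot('wrist')
W=np.array([inblue(x) for x in cast([(60,267),(499,261),(135,180),(413,174),(141,244),(412,240)],140,K,R,t)])
print(W.round(1));print(fit([(80,55),(-80,55),(48,23),(-48,23),(48,47),(-48,47)],W))"
```

```text
[[ 91.4  56.1]
 [-68.3  53.3]
 [ 60.8  23.8]
 [-34.2  21.5]
 [ 61.   47.1]
 [-36.   45.3]]
(array([13.32146019, -0.4546957 ]), np.float64(1.1925643062429436), array([[-0.8, -0.1],
       [-0.5,  0.4],
       [-0. ,  0.3],
       [ 1. , -0. ],
       [ 0.7, -0.4],
       [-0.4, -0.2]]))
```

>>> jog_arm --rot '[[0,0,0],[0,0,0],[0,0,0],[0,0,0.3],[0,0,0.65],[0,0,1],[0,0,1]]' --dp '[[0,0.015,0],[0,0.03,-0.05],[0,0.03,-0.15],[0,0.03,-0.23],[-0.05,0.03,-0.23],[-0.1,0.03,-0.23],[-0.1,0.03,-0.23]]' --claw '[88,88,88,80,70,70,70]'

```text
clock: 8.82
tcp_pos: [488.8, 175.9, 232.2]
tool_rot: [-180.0, -0.0, 23.4]
wrist_force: [1.6, 0.1, -0.3]
width: 70.2
```

>>> jog_arm --rot '[[0,0,0.35],[0,0,0.7],[0,0,1],[0,0,1]]' --dp '[[0,0,0],[0,0,0],[0,0,0],[0,0,0]]' --claw '[70,70,70,70]'

```text
clock: 9.32
tcp_pos: [489.8, 177.3, 231.5]
tool_rot: [-180.0, 0.0, -6.3]
wrist_force: [0.2, 0.1, 0.5]
width: 69.8
```

```bash
python3 -c "
from h import *
jog([385.4,178.3,94],-36.7)"
```

```text
t 9.32 tcp [489.8 177.3 231.5] [-1.7998e+02  1.0000e-02 -6.2800e+00] F [0.2 0.1 0.5] w 69.8
dp [-0.1731  0.0174  0.2292] rot [-6.000e-04  4.000e-04  1.014e+00]
```

>>> jog_arm --rot '[[0,0,0.35],[0,0,0.7],[0,0,1],[0,0,1],[0,0,1],[0,0,1],[0,0,1],[0,0,1],[0,0,1],[0,0,1]]' --dp '[[-0.07,0.017,0],[-0.14,0.017,0],[-0.173,0.017,0],[-0.173,0.017,0],[-0.173,0.017,0.06],[-0.173,0.017,0.12],[-0.173,0.017,0.18],[-0.173,0.017,0.229],[-0.173,0.017,0.229],[-0.173,0.017,0.229]]' --claw '[70,70,70,70,70,70,70,70,70,70]'

```text
clock: 10.58
tcp_pos: [386.0, 178.6, 95.1]
tool_rot: [-179.9, -0.1, -36.4]
wrist_force: [-0.3, 0.1, 1.1]
width: 69.9
```

```bash
python3 -c "
from h import *
im,K,R,t,s=shot('wrist','w6.png')
print(inblue(s['tcp_pos']));jog([385.4,178.3,94],-36.7)"
```

```text
[128.39307243   0.34248865]
t 10.62 tcp [386.  178.6  95.3] [-1.7991e+02 -9.0000e-02 -3.6400e+01] F [-0.6 -0.9  0.4] w 70.1
dp [-0.0005  0.0009  0.0022] rot [-0.003  -0.0029  0.0099]
```

View pics/w6.png

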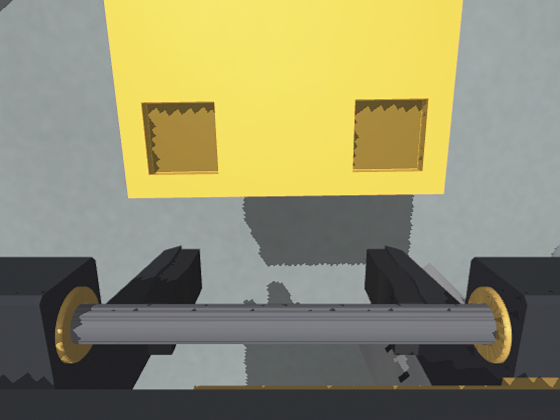

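```bash
python3 -c "
from h import *
im,K,R,t,s=shot('wrist')
W=np.array([inblue(x) for x in cast([(128,198),(445,194),(214,102.5),(354,100)],140,K,R,t)])
print(W.round(1));print(fit([(80,-55),(80,55),(48,-23),(48,23)],W))"
```

```text
[[ 95.1 -54.3]
 [ 93.2  56.9]
 [ 62.7 -22.8]
 [ 61.7  23.3]]
(array([14.20590469, -0.49161736]), np.float64(1.130317288515342), array([[-0.1, -0.4],
       [ 0.1,  0.8],
       [ 0.1, -0.2],
       [-0. , -0.2]]))
```

>>> jog_arm --rot '[[0,0,0],[0,0,0],[0,0,0],[0,0,0],[0,0,0],[0,0,0],[0,0,0],[0,0,0]]' --dp '[[0,-0.012,0],[0,-0.024,0],[0,-0.033,0],[0,-0.04,0],[0,-0.047,0],[0,-0.054,0],[0,-0.054,0],[0,-0.054,0]]' --claw '[70,70,70,70,70,70,70,70]'

```text
clock: 11.68
tcp_pos: [404.3, 204.6, 94.3]
tool_rot: [-180.0, -0.0, -36.5]
wrist_force: [0.0, 0.7, 0.3]
width: 69.9
```

```bash
python3 -c "
from h import *
im,K,R,t,s=shot('wrist','w7.png')
print(inblue(s['tcp_pos']));jog([385.4,178.3,94],-36.7)"
```

```text
[96.6324911 -0.5595413]
t 11.72 tcp [404.4 204.5  94.3] [-1.7996e+02 -2.0000e-02 -3.6530e+01] F [ 0.1 -0.5 -0.3] w 69.8
dp [0.0006 0.0539 0.0005] rot [-0.0012 -0.0007  0.0056]
```

View pics/w7.png

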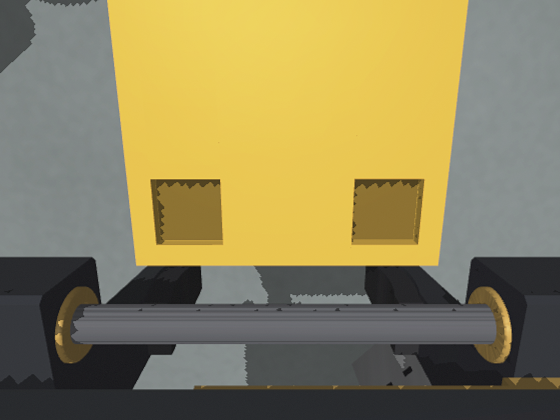

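```bash
python3 -c "
from h import *
im,K,R,t,s=shot('wrist')
for z in(140,135):
  W=np.array([inblue(x) for x in cast([(136,266),(440,265),(221,180),(353.5,180)],z,K,R,t)])
  print(W.round(1).tolist());print(fit([(80,-55),(80,55),(48,-23),(48,23)],W))"
```

```text
[[88.5, -54.3], [87.9, 57.0], [56.5, -21.9], [56.4, 23.7]]
(array([8.32828283, 0.71458984]), np.float64(0.36601222641124087), array([[-0.2, -0.5],
       [-0.1,  0.8],
       [ 0. ,  0.1],
       [ 0.2, -0.3]]))
[[90.7, -56.4], [90.1, 59.3], [57.4, -22.7], [57.3, 24.7]]
(array([9.88946673, 0.78808526]), np.float64(0.36601222641123743), array([[ 0.5, -2.7],
       [ 0.5,  3. ],
       [-0.6, -0.8],
       [-0.4,  0.6]]))
```

>>> jog_arm --rot '[[0,0,0],[0,0,0],[0,0,0],[0,0,0],[0,0,0],[0,0,0]]' --dp '[[0,-0.002,0],[0,-0.004,0],[0,-0.006,0],[0,-0.008,0],[0,-0.008,0],[0,-0.008,0]]' --claw '[70,70,70,70,70,70]'

```text
clock: 12.52
tcp_pos: [407.0, 208.4, 94.3]
tool_rot: [-180.0, -0.0, -36.5]
wrist_force: [-0.0, -0.4, 0.6]
width: 69.8
```

```bash
python3 -c "
from h import *
im,K,R,t,s=shot('wrist','w8.png')
print(inblue(s['tcp_pos']));jog([385.4,178.3,94],-36.7)"
```

```text
[91.90118556 -0.67842158]
t 12.57 tcp [407.  208.4  94.3] [-179.99   -0.    -36.51] F [-0.6 -0.3  0.2] w 69.7
dp [0.0009 0.0617 0.0005] rot [-0.0004 -0.0001  0.0062]
```

View pics/w8.png

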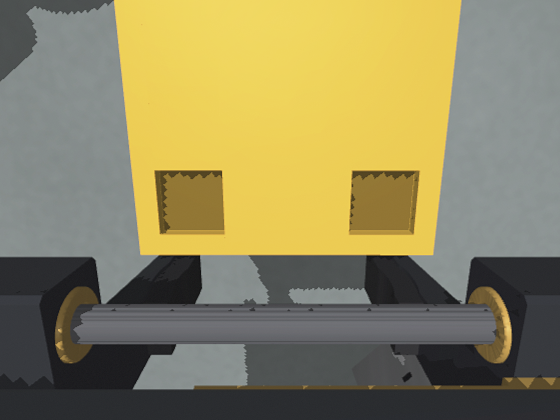

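```bash
python3 -c "
from h import *
im,K,R,t,s=shot('wrist')
for z in(140,135):
  W=np.array([inblue(x) for x in cast([(140,255),(435,254.5),(224,170),(351.5,170)],z,K,R,t)])
  print(W.round(1).tolist());print(fit([(80,-55),(80,55),(48,-23),(48,23)],W))"
```

```text
[[79.5, -52.6], [79.0, 54.5], [48.3, -20.9], [48.2, 22.6]]
(array([-0.22880046,  0.64053759]), np.float64(0.23786847362429125), array([[-0.5,  1.4],
       [-0.5, -1.5],
       [ 0.5,  1.2],
       [ 0.5, -1.2]]))
[[81.6, -54.7], [81.0, 56.7], [49.1, -21.7], [49.0, 23.6]]
(array([1.18235568, 0.71180203]), np.float64(0.2378684736242874), array([[ 0.1, -0.7],
       [ 0.1,  0.7],
       [-0.1,  0.4],
       [-0.1, -0.3]]))
```

>>> jog_arm --rot '[[0,0,0],[0,0,0],[0,0,0],[0,0,0],[0,0,0],[-0.25,0,0],[-0.5,0,0],[-0.5,0,0],[-0.5,0,0],[-0.5,0,0]]' --dp '[[0,0.02,0],[0,0.035,0],[0,0.035,-0.1],[0,0.035,-0.2],[0,0.035,-0.3],[0,-0.06,-0.35],[0,-0.16,-0.35],[0,-0.17,-0.35],[0,-0.17,-0.35],[0,-0.17,-0.35]]' --claw '[70,70,70,70,70,70,70,70,70,70]'

```text
clock: 13.88
tcp_pos: [466.7, 289.0, 306.1]
tool_rot: [165.1, -0.1, -36.6]
wrist_force: [0.3, -0.8, 0.5]
width: 70.3
```

```bash
python3 -c "
from h import *
im,K,R,t,s=shot('wrist','w9.png')
print(inblue(s['tcp_pos']));jog([385.4,178.3,94],-36.7)
cv2.imwrite('pics/w9c.png',cv2.resize(im[0:250,180:400],None,fx=2.4,fy=2.4,interpolation=cv2.INTER_NEAREST))
im=shot('scene','s9.png')[0][120:220,290:420];cv2.imwrite('pics/s9c.png',cv2.resize(im,None,fx=6,fy=6,interpolation=cv2.INTER_CUBIC))"
```

```text
[-8.34967633 -0.97333309]
t 13.93 tcp [466.7 289.  306.3] [ 1.6515e+02 -8.0000e-02 -3.6590e+01] F [-0.4 -0.3  0.5] w 70.0
dp [0.0006 0.1306 0.4006] rot [ 0.4949 -0.0032  0.0034]
```

View pics/w9.png

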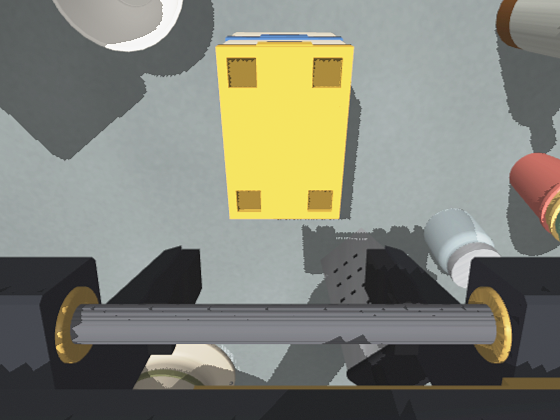

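View pics/s9c.png

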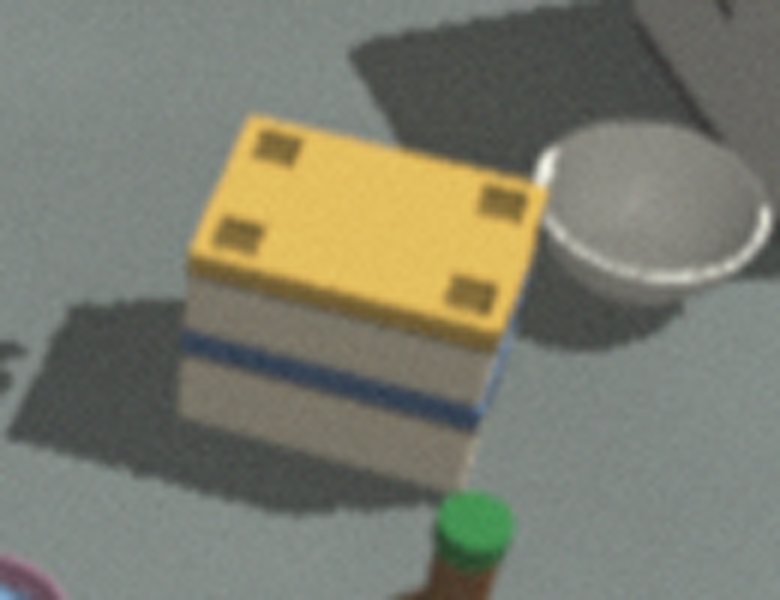

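Run:
```python
from h import *
im,K,R,t,s=shot('wrist')
h=cv2.cvtColor(im,cv2.COLOR_BGR2HSV)
# recesses: darker yellow
m=cv2.inRange(h,(15,100,40),(32,255,190)); m[:45]=0;m[225:]=0;m[:,:215]=0;m[:,355:]=0
cs,_=cv2.findContours(cv2.morphologyEx(m,cv2.MORPH_OPEN,np.ones((5,5))),cv2.RETR_EXTERNAL,cv2.CHAIN_APPROX_SIMPLE)
for c in cs:
    if cv2.contourArea(c)>150: print(cv2.boundingRect(c),cv2.minAreaRect(cast(c[:,0,:],135,K,R,t)[:,:2].astype(np.float32)))
W=cast([(216.5,45.5),(353,45.5),(341,218),(229.5,218)],135,K,R,t)
L=[(-80,-55),(-80,55),(80,55),(80,-55)]
print(fit(L,W)); print(np.linalg.norm(W-np.roll(W,-1,0),axis=1))
for z in(140,):print(np.linalg.norm(cast([(216.5,45.5),(353,45.5),(341,218),(229.5,218)],z,K,R,t)-np.roll(cast([(216.5,45.5),(353,45.5),(341,218),(229.5,218)],z,K,R,t),-1,0),axis=1))
```

```text
(308, 191, 24, 18) ((455.2755432128906, 212.6791229248047), (18.972204208374023, 22.964719772338867), 53.343753814697266)
(236, 191, 24, 18) ((398.7921447753906, 254.71849060058594), (18.96611785888672, 22.543222427368164), 53.338661193847656)
(313, 58, 29, 28) ((526.4403076171875, 308.70721435546875), (21.12742805480957, 23.06379508972168), 53.375694274902344)
(227, 58, 29, 28) ((470.2650146484375, 350.46893310546875), (21.120758056640625, 23.234548568725586), 53.370182037353516)
(array([463.2250515 , 280.47049622]), np.float64(-126.40011952278432), array([[ 0.7,  0. ],
       [-0.7,  0.6],
       [ 0.9, -1.3],
       [-0.9,  0.7]]))
[108.55847675 160.55169887 112.57008702 160.44426308]
[106.86364438 158.04513996 110.81262474 157.93938147]
```

```bash
python3 -c "
import cv2
im=cv2.imread('pics/w9.png')
cv2.imwrite('pics/w9c.png',cv2.resize(im[25:105,205:365],None,fx=5,fy=5,interpolation=cv2.INTER_NEAREST))
cv2.imwrite('pics/w9d.png',cv2.resize(im[170:235,215:355],None,fx=5,fy=5,interpolation=cv2.INTER_NEAREST))"
```

```text
(no output)
```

View pics/w9c.png

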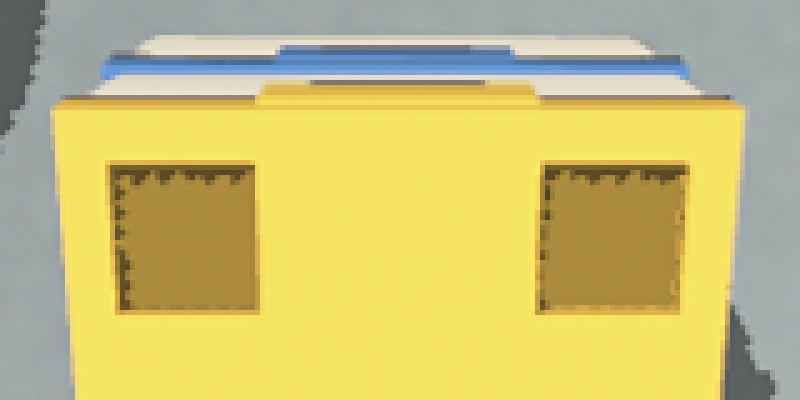

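View pics/w9d.png

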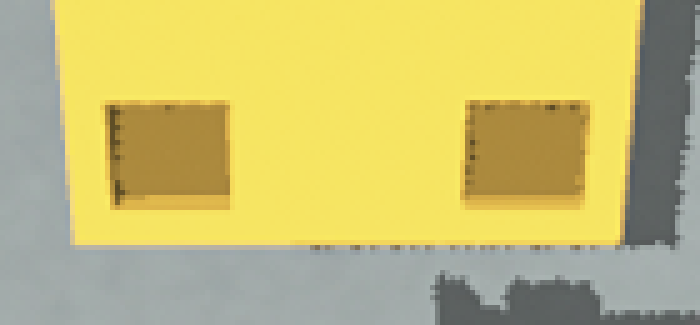

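Run:
```python
from h import *
im,K,R,t,s=shot('wrist')
f=lambda P,o:np.array(P)/5-.5+np.array(o)
P=np.r_[f([(52,107),(744,107),(107,162),(259,162),(115,314),(261,314),(541,162),(690,162),(536,314),(682,314)],(205,25)),
 f([(73,245),(623,245),(105,100),(229,100),(109,209),(231,209),(464,99),(590,99),(461,209),(585,209)],(215,170))]
L=[(-80,-55),(-80,55),(-72,-47),(-72,-23),(-48,-47),(-48,-23),(-72,23),(-72,47),(-48,23),(-48,47),
 (80,-55),(80,55),(48,-47),(48,-23),(72,-47),(72,-23),(48,23),(48,47),(72,23),(72,47)]
for z in(133,135,137,140):
    c,a,r=fit(L,cast(P,z,K,R,t)); print(z,c,a,np.sqrt((r**2).sum(1).mean()),r.tolist() if z==135 else '')
```

```text
133 [462.07035451 280.46402209] -126.62833140345522 0.7439758060582347 
135 [462.48997357 281.04503712] -126.62833140345522 0.4341658669218482 [[-0.1, 0.2], [-0.0, 0.2], [-0.1, -0.1], [0.3, -0.3], [-0.3, 0.4], [0.1, 0.1], [-0.1, -0.0], [-0.1, -0.0], [0.1, 0.1], [0.5, -0.2], [-0.6, -0.3], [0.3, -0.9], [0.3, 0.1], [0.3, 0.1], [-0.5, 0.2], [-0.2, -0.0], [-0.1, 0.6], [0.2, 0.4], [-0.3, 0.0], [0.3, -0.5]]
137 [462.90959262 281.62605215] -126.62833140345522 0.5417564028232615 
140 [463.5390212  282.49757469] -126.62833140345519 1.1417092449481172
```

```bash
python3 -c "
from h import *
jog([464,-268,306],-36.6)"
```

```text
t 14.07 tcp [467.1 289.4 305.7] [ 1.6511e+02 -6.0000e-02 -3.6570e+01] F [-0.8 -0.7 -0.8] w 69.8
dp [0.5494 0.7241 0.1926] rot [ 0.4962 -0.0022  0.0008]
```

>>> jog_arm --rot '[[0.25,0,0],[0.5,0,0],[0.5,0,0],[0.5,0,0],[0.5,0,0],[0.5,0,0],[0.5,0,0],[0.5,0,0],[0.5,0,0],[0.5,0,0],[0.5,0,0],[0.5,0,0],[0.5,0,0]]' --dp '[[0.055,0.072,0.019],[0.11,0.145,0.039],[0.165,0.217,0.058],[0.22,0.29,0.077],[0.275,0.362,0.096],[0.33,0.434,0.116],[0.385,0.507,0.135],[0.44,0.579,0.154],[0.495,0.652,0.173],[0.55,0.724,0.193],[0.55,0.724,0.193],[0.55,0.724,0.193],[0.55,0.724,0.193]]' --claw '[70,70,70,70,70,70,70,70,70,70,70,70,70]'

```text
clock: 15.7
tcp_pos: [465.3, -266.2, 305.5]
tool_rot: [180.0, -0.1, -36.4]
wrist_force: [0.3, -0.2, 0.5]
width: 70.2
```

```bash
python3 -c "
from h import *
jog([464,-268,240],-57)"
```

```text
t 15.7 tcp [ 465.3 -266.2  305.5] [ 1.800e+02 -5.000e-02 -3.645e+01] F [ 0.3 -0.2  0.5] w 70.2
dp [-1.000e-04  3.700e-03  1.091e-01] rot [-3.000e-04 -1.700e-03  6.851e-01]
```

>>> jog_arm --rot '[[0,0,0.35],[0,0,0.68],[0,0,0.68],[0,0,0.68]]' --dp '[[0,0,0.05],[0,0,0.1],[0,0,0.1],[0,0,0.1]]' --claw '[60,60,60,60]'

```text
clock: 16.2
tcp_pos: [465.8, -267.2, 246.4]
tool_rot: [-180.0, -0.1, -56.7]
wrist_force: [0.5, 0.5, -0.2]
width: 60.3
```

```bash
python3 -c "
from h import *
im=shot('wrist','w10.png')[0]
cv2.imwrite('pics/w10c.png',im)
jog([464,-268,240],-57)"
```

```text
t 16.25 tcp [ 465.9 -267.4  246.5] [-1.7996e+02 -1.5000e-01 -5.6730e+01] F [-0.4 -0.7  0.9] w 59.9
dp [-0.0008  0.0032  0.0108] rot [-0.0013 -0.005   0.0092]
```

View pics/w10.png

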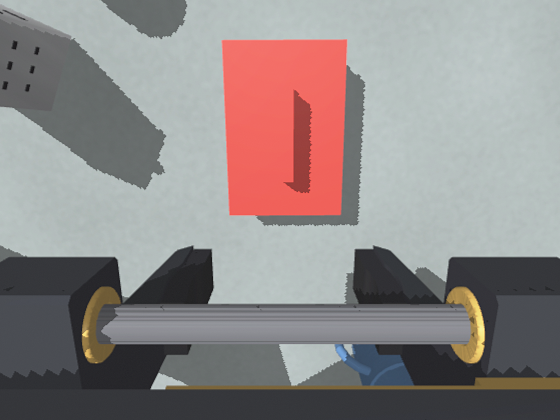

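```bash
python3 - <<'E'
from h import *
im,K,R,t,s=shot('wrist')
m=mask(im,0,8,100,60)|mask(im,172,180,100,60); c=big(m)
print(cv2.boundingRect(c),rect(c,65,K,R,t))
q=cv2.approxPolyDP(c.reshape(-1,1,2),6,True)[:,0];print(q.tolist())
W=cast(q,65,K,R,t);print(W.round(1).tolist(),np.linalg.norm(W-np.roll(W,-1,0),axis=1).round(1))
# handle bar left edge visible: shadow starts at col 294; top of bar
print('bar expected center px',proj([[*rect(c,65,K,R,t)[0],101]],K,R,t))
E
python3 -c "
import cv2
im=cv2.imread('pics/w10.png')
cv2.imwrite('pics/w10c.png',cv2.resize(im[30:225,210:360],None,fx=3,fy=3,interpolation=cv2.INTER_NEAREST))"
```

```text
(222, 39, 125, 177) ((503.3699951171875, -245.6422119140625), (160.429931640625, 110.36553955078125), 33.54813766479492)
[[345, 39], [222, 40], [229, 214], [340, 214]]
[[599.9, -246.2, 65.0], [539.9, -156.3, 65.0], [407.2, -243.6, 65.0], [467.3, -335.4, 65.0]] [108.1 158.9 109.7 159.8]
bar expected center px [[284.45174475 134.74729582]]
```

View pics/w10c.png

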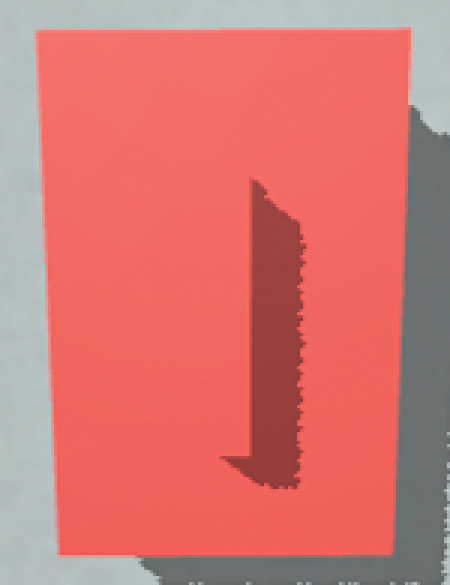

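```bash
python3 -c "
from h import *
jog([503.4,-245.6,77],-56.45)"
```

```text
t 16.3 tcp [ 465.8 -267.4  246.3] [-1.7996e+02 -1.4000e-01 -5.6770e+01] F [ 0.8  0.5 -0.5] w 60.3
dp [ 0.0032 -0.0722  0.2823] rot [-0.0012 -0.0047 -0.0107]
```

>>> jog_arm --rot '[[0,0,-0.01],[0,0,-0.01],[0,0,-0.01],[0,0,-0.01],[0,0,-0.01],[0,0,-0.01],[0,0,-0.01],[0,0,-0.01],[0,0,-0.01],[0,0,-0.01]]' --dp '[[0.003,-0.07,0],[0.003,-0.072,0.06],[0.003,-0.072,0.12],[0.003,-0.072,0.18],[0.003,-0.072,0.22],[0.003,-0.072,0.25],[0.003,-0.072,0.27],[0.003,-0.072,0.282],[0.003,-0.072,0.282],[0.003,-0.072,0.282]]' --claw '[60,60,60,60,60,60,60,60,60,60]'

```text
clock: 17.55
tcp_pos: [502.8, -245.5, 76.3]
tool_rot: [-180.0, -0.1, -56.6]
wrist_force: [-0.7, 0.4, -0.0]
width: 60.2
```

```bash
python3 -c "
from h import *
im=shot('wrist','w11.png')[0]
jog([503.4,-245.6,77],-56.45)"
```

```text
t 17.6 tcp [ 502.8 -245.5   76.3] [-1.7998e+02 -7.0000e-02 -5.6610e+01] F [ 0.2  0.6 -0.3] w 60.2
dp [ 0.0007 -0.0008 -0.0012] rot [-0.0007 -0.0022 -0.0053]
```

View pics/w11.png

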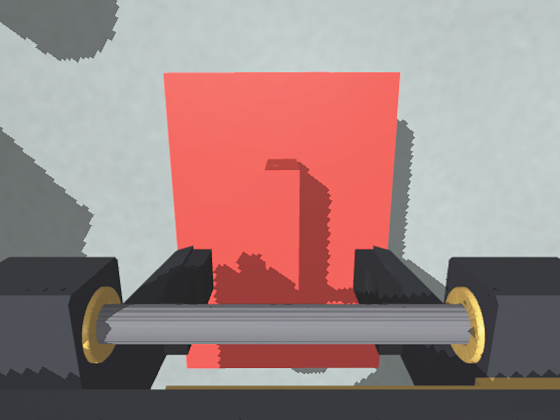

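>>> jog_arm --rot '[[0,0,0],[0,0,0],[0,0,0],[0,0,0],[0,0,0],[0,0,0],[0,0,0],[0,0,0]]' --dp '[[0,0,0],[0,0,0],[0,0,0],[0,0,0],[0,0,0],[0,0,0],[0,0,0],[0,0,0]]' --claw '[30,5,5,5,5,5,5,5]' --force 30

```text
clock: 18.6
tcp_pos: [502.8, -245.5, 76.3]
tool_rot: [-180.0, -0.1, -56.6]
wrist_force: [-0.8, -0.1, 5.3]
width: 4.9
```

>>> jog_arm --rot '[[0,0,0],[0,0,0],[0,0,0],[0,0,0],[0,0,0],[0,0,0],[0,0,0],[0,0,0],[0,0,0],[0,0,0],[0,0,0],[0,0,0]]' --dp '[[0,0,-0.01],[0,0,-0.03],[0,0,-0.07],[0,0,-0.12],[0,0,-0.18],[0,0,-0.24],[0,0,-0.3],[0,0,-0.36],[0,0,-0.42],[0,0,-0.46],[0,0,-0.46],[0,0,-0.46]]' --claw '[5,5,5,5,5,5,5,5,5,5,5,5]'

```text
clock: 20.1
tcp_pos: [502.2, -245.1, 350.7]
tool_rot: [180.0, 0.1, -56.6]
wrist_force: [0.2, 0.2, -0.9]
width: 4.9
```

```bash
python3 -c "
from h import *
im,K,R,t,s=shot('wrist','w12.png')
jog([462.5,281,352],-36.6)
c=inblue
"
```

```text
t 20.15 tcp [ 502.2 -245.1  350.5] [ 1.7996e+02  1.3000e-01 -5.6620e+01] F [-0.4 -0.3  0. ] w 5.0
dp [-0.7686 -0.4272 -0.0012] rot [ 0.0007  0.0044 -0.6673]
```

View pics/w12.png

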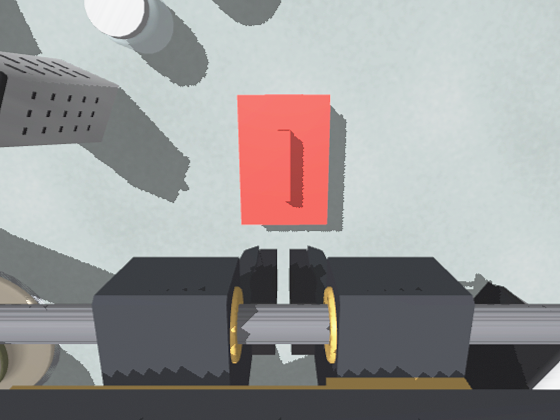

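Run:
```python
from h import *
im,K,R,t,s=shot('wrist')
m=mask(im,0,8,100,60)|mask(im,172,180,100,60); c=big(m)
print(cv2.boundingRect(c),rect(c,65,K,R,t))
cv2.imwrite('pics/w12c.png',cv2.resize(im[85:260,210:350],None,fx=4,fy=4,interpolation=cv2.INTER_NEAREST))
```

```text
(237, 94, 94, 131) ((503.6020202636719, -245.66448974609375), (160.37246704101562, 110.43586730957031), 33.404457092285156)
```

View pics/w12c.png

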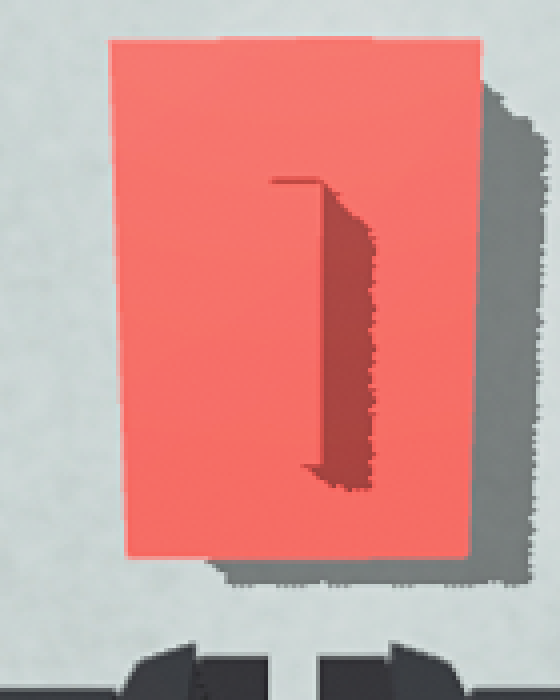

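```bash
python3 -c "
from h import *
jog([503.5,-245.6,79],-56.5)
im=shot('scene')[0]
cv2.imwrite('pics/s12.png',cv2.resize(im[20:280,100:330],None,fx=2.3,fy=2.3,interpolation=cv2.INTER_CUBIC))"
```

```text
t 20.2 tcp [ 502.2 -245.1  350.5] [ 1.7996e+02  1.2000e-01 -5.6620e+01] F [-0.6 -0.7 -0.2] w 5.1
dp [ 0.0028 -0.0016  0.4525] rot [ 0.0013  0.0042 -0.004 ]
```

View pics/s12.png

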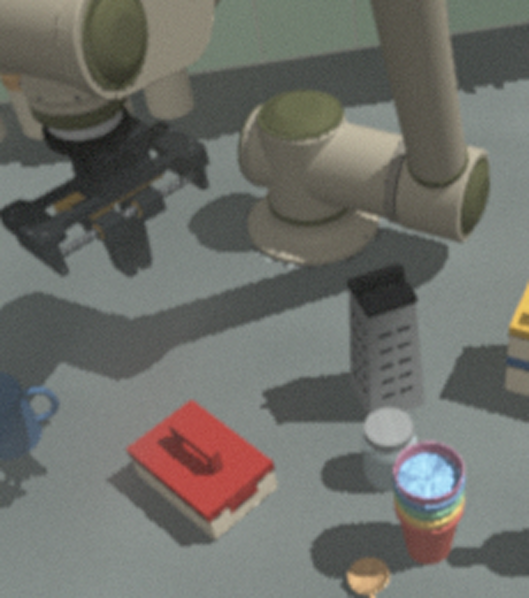

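>>> jog_arm --rot '[[0,0,0],[0,0,0],[0,0,0],[0,0,0],[0,0,0],[0,0,0],[0,0,0],[0,0,0],[0,0,0],[0,0,0],[0,0,0]]' --dp '[[0.002,-0.001,0.08],[0.002,-0.001,0.16],[0.002,-0.001,0.24],[0.002,-0.001,0.3],[0.002,-0.001,0.35],[0.002,-0.001,0.39],[0.002,-0.001,0.42],[0.002,-0.001,0.44],[0.002,-0.001,0.452],[0.002,-0.001,0.452],[0.002,-0.001,0.452]]' --claw '[50,50,50,50,50,50,50,50,50,50,50]'

```text
clock: 21.62
tcp_pos: [503.9, -246.2, 81.0]
tool_rot: [-180.0, -0.1, -56.6]
wrist_force: [0.6, -0.3, -0.1]
width: 50.1
```

>>> jog_arm --rot '[[0,0,0],[0,0,0],[0,0,0],[0,0,0]]' --dp '[[0,0,0],[0,0,0],[0,0,0],[0,0,0]]' --claw '[40,30,20,20]'

```text
clock: 22.12
tcp_pos: [503.6, -246.0, 80.5]
tool_rot: [180.0, 0.0, -56.6]
wrist_force: [0.6, 0.9, 1.0]
width: 19.7
```

```bash
python3 -c "
from h import *
im=shot('wrist','w13.png')[0]
jog([503.5,-245.6,79],-56.5)
im=shot('scene')[0]
cv2.imwrite('pics/s13.png',cv2.resize(im[150:280,130:260],None,fx=4.5,fy=4.5,interpolation=cv2.INTER_CUBIC))"
```

```text
t 22.18 tcp [ 503.7 -246.    80.5] [180.    -0.   -56.62] F [ 0.6 -0.1 -0.4] w 19.7
dp [-0.0007 -0.0001  0.0025] rot [ 0.0001 -0.0001 -0.0038]
```

View pics/w13.png

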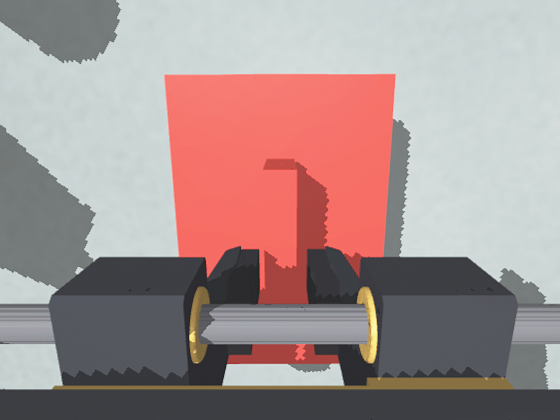

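View pics/s13.png

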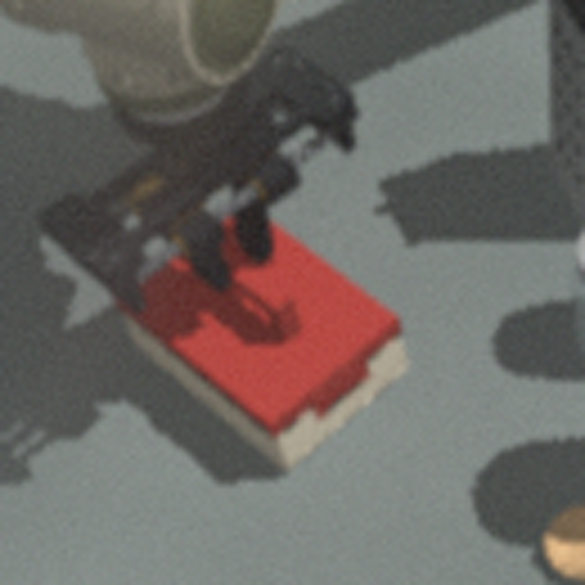

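>>> jog_arm --rot '[[0,0,0],[0,0,0],[0,0,0],[0,0,0]]' --dp '[[0,0,0],[0,0,0],[0,0,0],[0,0,0]]' --claw '[12,12,12,12]' --force 20

```text
clock: 22.72
tcp_pos: [503.7, -246.0, 80.5]
tool_rot: [180.0, -0.0, -56.6]
wrist_force: [-0.5, -0.3, -0.1]
width: 11.9
```

```bash
python3 -c "
from h import *
im=shot('wrist','w14.png')[0]
jog([503.5,-245.6,79],-56.5)
print(robot.observe()['ft_torque'])"
```

```text
t 22.77 tcp [ 503.7 -246.    80.5] [180.    -0.   -56.62] F [-0.4  0.2 -0.2] w 12.0
dp [-0.0007 -0.0001  0.0025] rot [ 0.     -0.0001 -0.004 ]
[-0.04428022  0.14371527 -0.02326539]
```

View pics/w14.png

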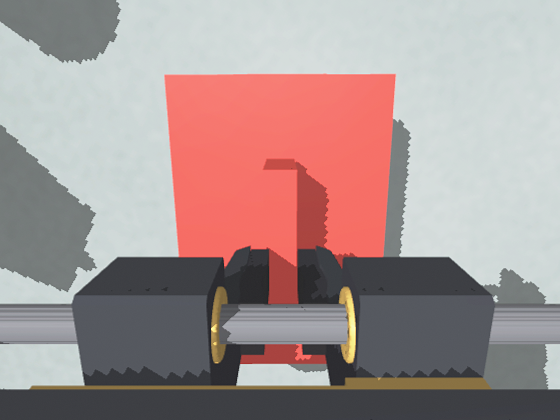

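```bash
python3 -c "
from h import *
im,K,R,t,s=shot('scene')
cv2.imwrite('pics/s14.png',cv2.resize(im[150:280,130:260],None,fx=4.5,fy=4.5,interpolation=cv2.INTER_CUBIC))
u=np.array([np.cos(np.radians(-56.6)),np.sin(np.radians(-56.6)),0]);
for z in(80,106):
  for o in(-14,14): print(z,o,((proj([s['tcp_pos']*[1,1,0]+[0,0,z]+u*o],K,R,t)-[130,150])*4.5).round())
"
```

```text
80 -14 [[260. 272.]]
80 14 [[226. 298.]]
106 -14 [[252. 247.]]
106 14 [[218. 273.]]
```

View pics/s14.png

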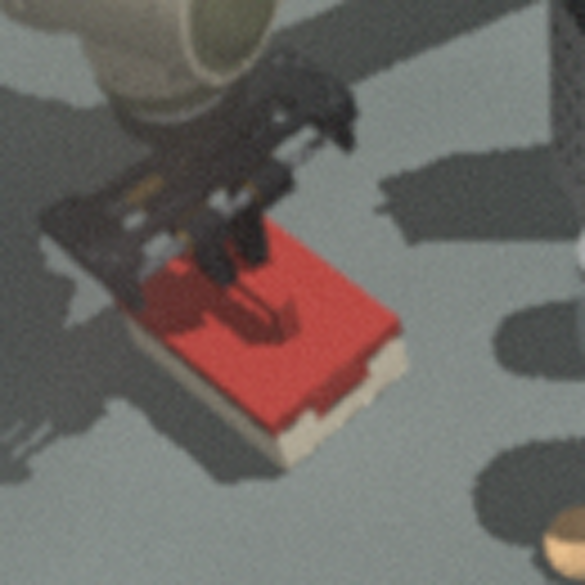

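The fingers closed above the bar. In both cameras the drawn tips end about 23 mm short of the reported TCP (wrist row 248, scene crop 258,265), so I'll go lower and check for contact.

>>> jog_arm --rot '[[0,0,0],[0,0,0],[0,0,0],[0,0,0],[0,0,0],[0,0,0],[0,0,0],[0,0,0],[0,0,0]]' --dp '[[0,0,0],[0,0,0],[0,0,0],[0,0,0.01],[0,0,0.02],[0,0,0.03],[0,0,0.036],[0,0,0.036],[0,0,0.036]]' --claw '[40,40,40,40,40,40,40,40,40]'

```text
clock: 23.95
tcp_pos: [503.8, -246.1, 59.0]
tool_rot: [-180.0, -0.0, -56.6]
wrist_force: [0.3, 0.3, -0.2]
width: 40.2
```

```bash
python3 -c "
from h import *
im=shot('wrist','w15.png')[0]
im=shot('scene')[0]
cv2.imwrite('pics/s15.png',cv2.resize(im[150:280,130:260],None,fx=4.5,fy=4.5,interpolation=cv2.INTER_CUBIC))
jog([503.5,-245.6,55],-56.5)"
```

```text
t 24.05 tcp [ 503.8 -246.    59.1] [-1.7999e+02 -3.0000e-02 -5.6620e+01] F [-0.3 -0.5  0.3] w 40.2
dp [-0.0009 -0.      0.0068] rot [-0.0003 -0.0009 -0.0039]
```

View pics/w15.png

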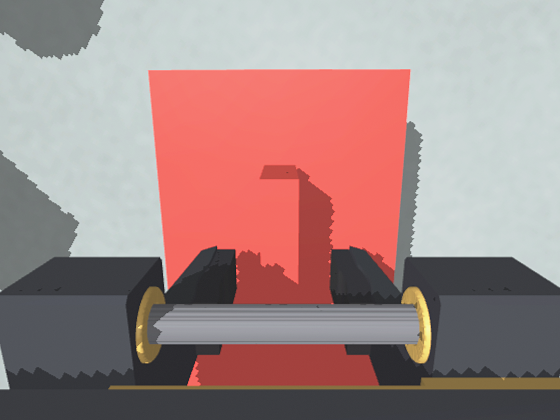

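View pics/s15.png

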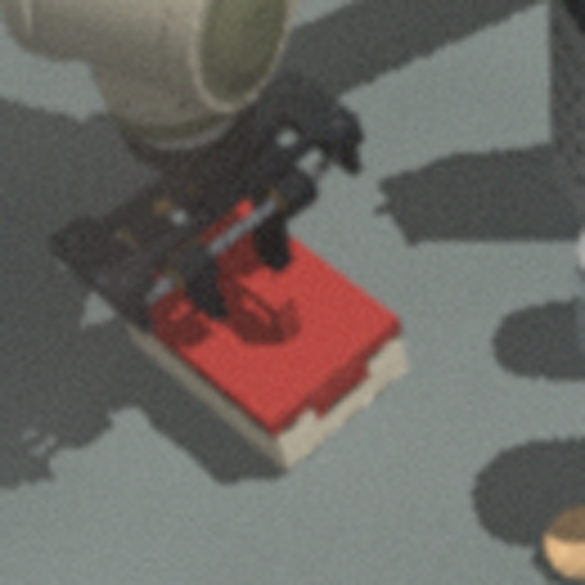

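>>> jog_arm --rot '[[0,0,0],[0,0,0],[0,0,0],[0,0,0],[0,0,0],[0,0,0],[0,0,0],[0,0,0],[0,0,0]]' --dp '[[0,0,0.005],[0,0,0.005],[0,0,0.005],[0,0,0.005],[0,0,0.005],[0,0,0.005],[0,0,0.005],[0,0,0.005],[0,0,0.005]]' --claw '[40,25,8,8,8,8,8,8,8]' --force 30

```text
clock: 25.18
tcp_pos: [503.6, -245.9, 55.8]
tool_rot: [180.0, 0.0, -56.6]
wrist_force: [-1.9, 2.0, -0.9]
width: 13.7
```

>>> jog_arm --rot '[[0,0,0],[0,0,0],[0,0,0],[0,0,0],[0,0,0],[0,0,0],[0,0,0],[0,0,0],[0,0,0],[0,0,0],[0,0,0],[0,0,0]]' --dp '[[0,0,-0.01],[0,0,-0.03],[0,0,-0.06],[0,0,-0.1],[0,0,-0.15],[0,0,-0.2],[0,0,-0.26],[0,0,-0.32],[0,0,-0.38],[0,0,-0.43],[0,0,-0.46],[0,0,-0.46]]' --claw '[8,8,8,8,8,8,8,8,8,8,8,8]'

```text
clock: 26.68
tcp_pos: [503.7, -246.0, 333.5]
tool_rot: [-179.9, -0.2, -56.6]
wrist_force: [-0.0, -0.7, -4.8]
width: 13.6
```

```bash
python3 -c "
from h import *
im=shot('wrist','w16.png')[0]
jog([462.5,281,331],-36.6)"
```

```text
t 26.73 tcp [ 503.5 -245.9  332.1] [-1.7999e+02 -3.0000e-02 -5.6620e+01] F [ 1.2  0.2 -5.8] w 13.4
dp [-0.7709 -0.4261  0.0014] rot [-2.000e-04 -1.200e-03 -6.673e-01]
```

View pics/w16.png

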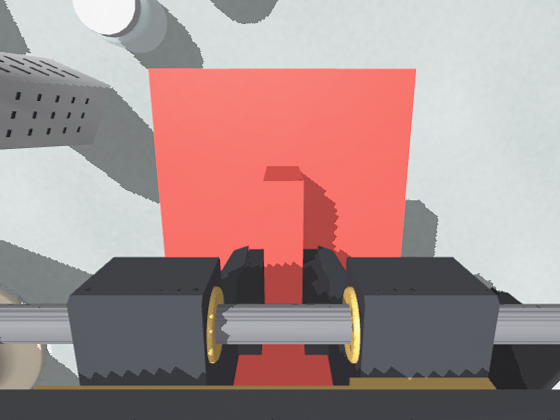

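Run:
```python
from h import *
im,K,R,t,s=shot('wrist')
d=robot.get_image('wrist');H=d['hand_eye']
m=mask(im,0,8,100,60)|mask(im,172,180,100,60); c=big(m)
q=c[(c[:,1]<100)]; 
tl=q[q[:,0]+q[:,1]==(q.sum(1)).min()][0]; tr=q[(q[:,0]-q[:,1]).argmax()]
print(tl,tr)
for zt in(-9.2,-5):
  for uv in((149,69),(416,69),(165,240),(402,240)):
    r=H[:3,:3]@np.linalg.inv(K)@[uv[0],uv[1],1];X=H[:3,3]+r*(zt-H[2,3])/r[2];print(zt,uv,X.round(1))
```

```text
[149  68] [415  69]
-9.2 (149, 69) [-54.4 -79.9  -9.2]
-9.2 (416, 69) [ 55.5 -79.9  -9.2]
-9.2 (165, 240) [-54.   -5.3  -9.2]
-9.2 (402, 240) [55.8 -5.3 -9.2]
-5 (149, 69) [-55.9 -80.3  -5. ]
-5 (416, 69) [ 56.9 -80.3  -5. ]
-5 (165, 240) [-55.4  -3.8  -5. ]
-5 (402, 240) [57.3 -3.8 -5. ]
```

>>> jog_arm --rot '[[0,0,0],[0,0,0],[0,0,-0.1],[0,0,-0.2],[0,0,-0.3],[0,0,-0.4],[0,0,-0.5],[0,0,-0.6],[0,0,-0.667],[0,0,-0.667],[0,0,-0.667],[0,0,-0.667],[0,0,-0.667],[0,0,-0.667],[0,0,-0.667]]' --dp '[[-0.03,-0.017,0],[-0.08,-0.044,0],[-0.14,-0.077,0],[-0.21,-0.116,0],[-0.28,-0.155,0],[-0.35,-0.193,0],[-0.42,-0.232,0],[-0.49,-0.271,0],[-0.56,-0.31,0],[-0.62,-0.343,0],[-0.68,-0.376,0],[-0.72,-0.398,0],[-0.75,-0.415,0],[-0.771,-0.426,0],[-0.771,-0.426,0]]' --claw '[8,8,8,8,8,8,8,8,8,8,8,8,8,8,8]'

```text
clock: 28.7
tcp_pos: [462.0, 281.6, 331.6]
tool_rot: [180.0, 0.0, -36.5]
wrist_force: [0.8, 0.6, -4.9]
width: 13.7
```

```bash
python3 -c "
from h import *
im=shot('wrist','w17.png')[0]
jog([462.0,281.4,212],-36.6)"
```

```text
t 28.75 tcp [462.2 280.9 331.7] [179.97   0.   -36.58] F [-0.9 -1.  -4.8] w 13.7
dp [-0.0008 -0.0005  0.1995] rot [0.0011 0.0001 0.0007]
```

View pics/w17.png

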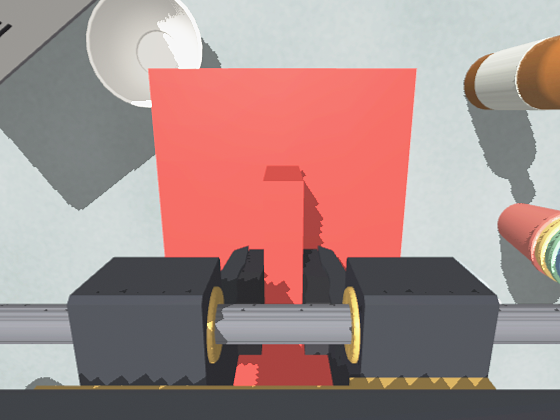

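>>> jog_arm --rot '[[0,0,0],[0,0,0],[0,0,0],[0,0,0],[0,0,0],[0,0,0],[0,0,0],[0,0,0]]' --dp '[[0,0,0.03],[0,0,0.08],[0,0,0.13],[0,0,0.17],[0,0,0.2],[0,0,0.215],[0,0,0.22],[0,0,0.22]]' --claw '[8,8,8,8,8,8,8,8]'

```text
clock: 29.75
tcp_pos: [462.8, 280.8, 200.4]
tool_rot: [-180.0, -0.0, -36.6]
wrist_force: [0.0, 0.3, -5.6]
width: 13.7
```

```bash
python3 -c "
from h import *
jog([462.0,281.4,187],-36.6)
im=shot('scene')[0]
cv2.imwrite('pics/s17.png',cv2.resize(im[60:220,280:420],None,fx=3.7,fy=3.7,interpolation=cv2.INTER_CUBIC))"
```

```text
t 29.75 tcp [462.8 280.8 200.4] [-1.7996e+02 -3.0000e-02 -3.6620e+01] F [ 0.   0.3 -5.6] w 13.7
dp [-0.0017  0.0001  0.0223] rot [-0.0014 -0.001  -0.0007]
```

View pics/s17.png

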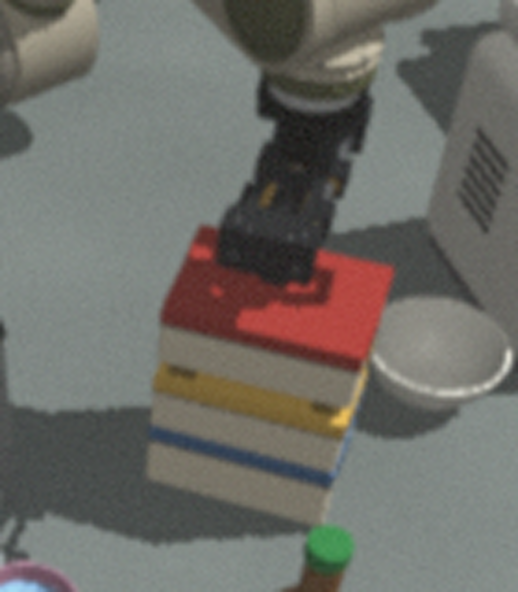

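>>> jog_arm --rot '[[0,0,0],[0,0,0],[0,0,0],[0,0,0],[0,0,0],[0,0,0],[0,0,0],[0,0,0]]' --dp '[[-0.0017,0,0.004],[-0.0017,0,0.008],[-0.0017,0,0.012],[-0.0017,0,0.015],[-0.0017,0,0.018],[-0.0017,0,0.021],[-0.0017,0,0.021],[-0.0017,0,0.021]]' --claw '[8,8,8,8,8,8,8,8]'

```text
clock: 30.8
tcp_pos: [461.8, 281.6, 187.3]
tool_rot: [-180.0, -0.0, -36.6]
wrist_force: [-0.0, 0.6, -5.5]
width: 13.9
```

```bash
python3 -c "
from h import *
jog([462.0,281.4,186],-36.6)"
```

```text
t 30.8 tcp [461.8 281.6 187.3] [-179.99   -0.    -36.61] F [-0.   0.6 -5.5] w 13.9
dp [0.0004 0.     0.0022] rot [-0.0003 -0.0001 -0.0004]
```

>>> jog_arm --rot '[[0,0,0],[0,0,0],[0,0,0],[0,0,0],[0,0,0]]' --dp '[[0,0,0.001],[0,0,0.002],[0,0,0.003],[0,0,0.003],[0,0,0.003]]' --claw '[8,8,8,8,8]'

```text
clock: 31.42
tcp_pos: [461.7, 281.6, 185.7]
tool_rot: [-180.0, -0.0, -36.6]
wrist_force: [-1.6, 0.1, -1.3]
width: 13.7
```

>>> jog_arm --rot '[[0,0,0],[0,0,0],[0,0,0],[0,0,0],[0,0,0],[0,0,0],[0,0,0],[0,0,0],[0,0,0],[0,0,0],[0,0,0],[-0.25,0,0],[-0.5,0,0],[-0.5,0,0],[-0.5,0,0],[-0.5,0,0]]' --dp '[[0,0,0],[0,0,0],[0,0,0],[0,0,0],[0,0,0],[0,0,-0.02],[0,0,-0.06],[0,0,-0.12],[0,0,-0.2],[0,0,-0.28],[0,0,-0.34],[0,0,-0.34],[0,0,-0.34],[0,0,-0.34],[0,0,-0.34],[0,0,-0.34]]' --claw '[18,24,32,40,40,40,40,40,40,40,40,40,40,40,40,40]'

```text
clock: 33.42
tcp_pos: [461.4, 281.1, 390.5]
tool_rot: [165.2, -0.0, -36.6]
wrist_force: [-0.5, -0.3, 0.0]
width: 39.9
```

```bash
python3 -c "
from h import *
jog([462.0,281.4,186],-36.6)
shot('wrist','w18.png');shot('top','t18.png')
im=shot('scene')[0]
cv2.imwrite('pics/s18.png',cv2.resize(im[60:280,60:430],None,fx=2.1,fy=2.1,interpolation=cv2.INTER_CUBIC))
cv2.imwrite('pics/s18c.png',cv2.resize(im[90:220,290:420],None,fx=4.5,fy=4.5,interpolation=cv2.INTER_CUBIC))"
```

```text
t 33.42 tcp [461.4 281.1 390.5] [ 1.6516e+02 -5.0000e-02 -3.6640e+01] F [-0.5 -0.3  0. ] w 39.9
dp [ 2.000e-04 -8.830e-02  3.292e-01] rot [ 0.4948 -0.0014 -0.0014]
```

View pics/w18.png

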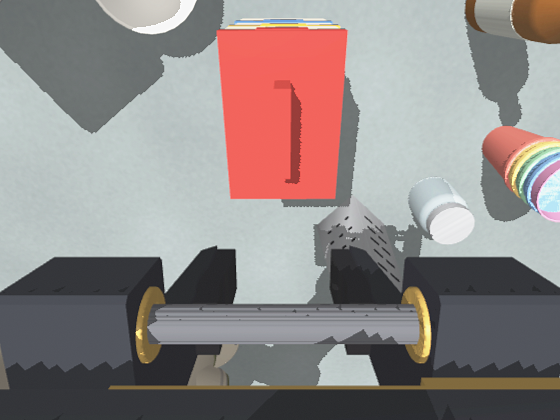

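View pics/s18c.png

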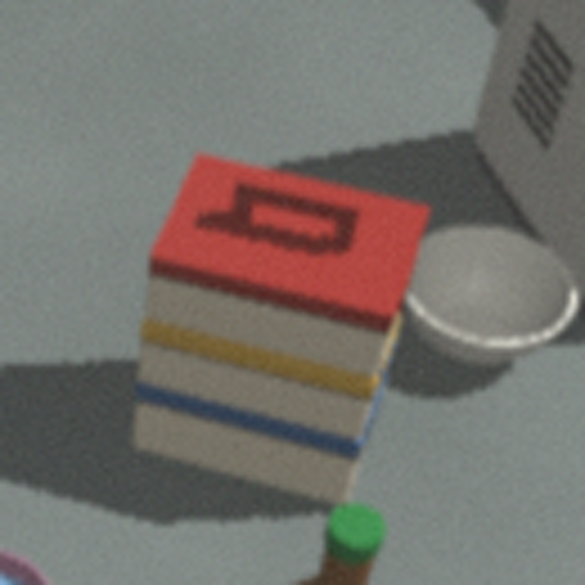

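View pics/t18.png

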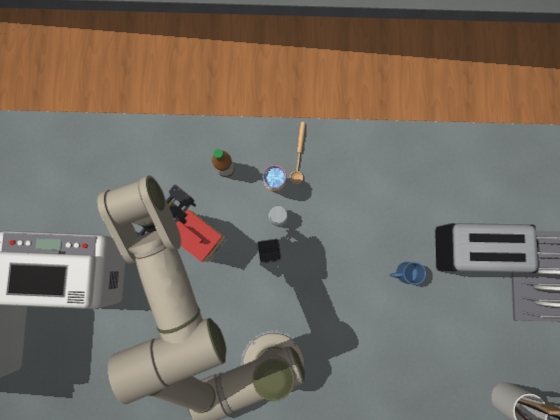

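Everything looks stacked and level, and the bystanders sit at the same pixels as at the start. I'll check the red lid's height and registration, then hand in.

Run:
```python
from h import *
im,K,R,t,s=shot('wrist')
m=mask(im,0,8,100,60)|mask(im,172,180,100,60); m[:,:210]=0;m[:,360:]=0;m[205:]=0
c=big(m)
q=cv2.approxPolyDP(c.reshape(-1,1,2),5,True)[:,0];print(q.tolist())
P=[(217.5,30),(347,29.5),(335.5,198),(230.5,198)]
for z in(190,195,200):
    W=cast(P,z,K,R,t);print(z,fit([(-80,-55),(-80,55),(80,55),(80,-55)],W)[:2],np.linalg.norm(W-np.roll(W,-1,0),axis=1).round(1))
print(s['wrist_force'])
```

```text
[[217, 30], [230, 197], [334, 198], [347, 31]]
190 (array([460.87355653, 280.44250709]), np.float64(-126.46473445357111)) [110.1 162.6 112.1 162.2]
195 (array([461.78418703, 281.66701059]), np.float64(-126.46473445357113)) [108.5 160.3 110.5 159.9]
200 (array([462.69481753, 282.89151409]), np.float64(-126.46473445357111)) [107.  158.  108.9 157.5]
[-0.00223399  0.01020074  0.88844185]
```

```bash
python3 -c "
from rig import robot
print(robot.job_done())"
```

```text
the job is handed in; nothing more can be done
None
```

The stack is built as asked and the job was handed in at about 33.5 s of the 72 s allowed.

**Yellow tub:** I pushed it with spread fingers, first along its long side and then its end, until it dropped into the blue lid. The wrist camera fit its lid at 135 mm, level, within 1 mm and 0.1° of the blue tub's measured pose.

**Red tub:** I gripped it by the bar and carried it over the row. I set it into the yellow lid and let go. Its weight was still on the gripper with the feet already below the lid's top, so they went into the recesses cleanly. After release its lid measured 160 × 110 mm at 195 mm, within about 1 mm and 0.2° of the yellow tub.

**What disagreed:**
- **Failed first grasp:** the fingers closed above the handle bar and pressed about 5 N, and the red tub did not move. In both the wrist and scene images the fingertips end about 23 mm short of the reported tool point. I went lower by that amount and the second grasp held, with the fingers stopping at 13.7 mm on the 14 mm bar.
- **Lifted weight:** the wrist read about 5 N with the red tub lifted, against about 3.4 N expected from its stated mass.

In the last top view the bystanders I could compare were at the same pixels as at the start; the arm partly hid the bowl, which stood in place in the scene view. The gripper was well clear of the stack.

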